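# Sort out the marked chisel handles and tip the good ones into the crate

### The job

The tray holds four octagonal chisel handles; put the two marked with a red band into the grey side bin and leave the two unmarked ones in the tray. Then carry the tray by its wooden grip board, hook its turned-down lip over the long rim of the plywood crate that is nearer the tray, and tip it up about that rim so that the good handles slide into the crate. Finally stand the empty tray back level on the bench, and leave the other things on the bench where they are.

Things in the scene. Friction and masses are not known exactly. Their poses are not given: they have to be found in the camera images.
- reject_a_center (a point): octagonal chisel handle of pale wood, 100 mm long, 20 mm across its flats, about 60 g, brass ferrule (17 mm across, 17 mm long) at its -y end; a reject: painted red band, 18 mm wide, round its middle. It lies on a flat in the tray with its length (own y axis) along the tray's y. This point is its centre, 10 mm above the tray floor
- reject_b_center (a point): octagonal chisel handle of pale wood, 100 mm long, 20 mm across its flats, about 60 g, brass ferrule (17 mm across, 17 mm long) at its -y end; the second reject, with the same red band. It lies on a flat in the tray with its length (own y axis) along the tray's y. This point is its centre, 10 mm above the tray floor
- good_a_center (a point): octagonal chisel handle of pale wood, 100 mm long, 20 mm across its flats, about 60 g, brass ferrule (17 mm across, 17 mm long) at its -y end; a good one: no mark. It lies on a flat in the tray with its length (own y axis) along the tray's y. This point is its centre, 10 mm above the tray floor
- good_b_center (a point): octagonal chisel handle of pale wood, 100 mm long, 20 mm across its flats, about 60 g, brass ferrule (17 mm across, 17 mm long) at its -y end; the second good one: no mark. It lies on a flat in the tray with its length (own y axis) along the tray's y. This point is its centre, 10 mm above the tray floor
- tray: loose sheet-metal tray, 0.30 kg, 211 mm (own x) by 130 mm (own y), on two wooden runners; z up. Origin: on the bench, under the sheet's middle. Sheet underside 12 mm, floor 15 mm above it; side and back walls rise to 34 mm; no front wall (-y), where the last 26 mm of sheet are 180 mm wide. Handles lie side by side, 45 mm apart (25 mm gaps), in any order; they slide when it slopes 25 to 37 degrees; 45 degrees empties it
- tray_grip (a point): on the tray's wooden grip board, upright behind the back wall: 120 mm long along tray x, 14 mm thick along tray y; its free part spans 34 to 82 mm above the tray's origin. This point: mid-thickness, 62 mm above the tray's origin, 72 mm behind it (+y). Axes as the tray's
- tray_hook (a point): where the rim goes under the tray's lip: on the sheet's underside, 12 mm above and 49 mm before (-y) the tray's origin. A hook leg, 180 mm wide, 3 mm thick, bent down 8 mm from the sheet at the front edge, has its inside 15 mm further to -y; the runners (at x = -85 and 85 mm) end 9 mm to +y. Axes as the tray's. Hooked: this point on crate_rim, axes parallel
- crate: plywood crate for the good handles, heavy, stays put: 214 mm (own x) by 156 mm (own y), 95 mm high, open above, walls and floor 6 mm thick (inside 202 by 144 mm). Origin: centre of its underside on the bench; z up. The rim to hook is that of its +y wall, the long one towards the tray
- crate_rim (a point): middle of the top of the crate's +y wall, 95 mm above the bench, 75 mm from the crate's origin; the rim runs along the crate's x, is 6 mm thick in y; axes as the crate's
- reject_bin: grey plastic side bin for the rejects, stays put: 140 mm (own x) by 124 mm (own y), 48 mm high, open above, walls and floor 4 mm thick. Origin: centre of its underside on the bench; z up. Beware, right of it: an upright steel pole (31 mm thick) just before the bench, 0.34 m ahead and 0.30 m to the right of the robot base, and the magnifier lamp beyond it
- file_flat: bystander: flat file with a wooden handle, 216 mm long, lying to the right of the grey bin; origin under its middle
- pigment_jar: bystander: glass jar with a black cap, 51 mm across, 63 mm high, behind the tray; origin under its centre
- small_hammer: bystander: light hammer, 209 mm long, to the left of the crate; origin under its middle

How it is judged (in metres and radians):
On the way, in this order (a step that is already met when the one before it is completed fails the run):
1. both red-banded handles lie in the grey bin, let go, and both unmarked ones are still in the tray (x of reject_a_center in the frame of reject_bin between -0.066 and 0.066 m and y of reject_a_center in the frame of reject_bin between -0.058 and 0.058 m and z of reject_a_center in the frame of reject_bin between 0 and 0.046 m and x of reject_b_center in the frame of reject_bin between -0.066 and 0.066 m and y of reject_b_center in the frame of reject_bin between -0.058 and 0.058 m and z of reject_b_center in the frame of reject_bin between 0 and 0.046 m and x of good_a_center in the frame of tray between -0.105 and 0.105 m and y of good_a_center in the frame of tray between -0.07 and 0.07 m and z of good_a_center in the frame of tray between 0 and 0.06 m and x of good_b_center in the frame of tray between -0.105 and 0.105 m and y of good_b_center in the frame of tray between -0.07 and 0.07 m and z of good_b_center in the frame of tray between 0 and 0.06 m and contact force between the fingers and reject_a below 0.1 N and contact force between the fingers and reject_b below 0.1 N), for 0.2 s.
2. the tray, about level and with both good handles in it, is hooked over the crate's rim: its lip rests on the rim, the leg inside the crate (x of tray_hook in the frame of crate between -0.035 and 0.035 m and y of tray_hook in the frame of crate between 0.064 and 0.087 m and z of tray_hook in the frame of crate between 0.09 and 0.102 m and angle between tray's own z axis and vertical below 0.3 rad and contact force between tray and crate above 0.3 N and x of good_a_center in the frame of tray between -0.105 and 0.105 m and y of good_a_center in the frame of tray between -0.07 and 0.07 m and z of good_a_center in the frame of tray between 0 and 0.06 m and x of good_b_center in the frame of tray between -0.105 and 0.105 m and y of good_b_center in the frame of tray between -0.07 and 0.07 m and z of good_b_center in the frame of tray between 0 and 0.06 m), for 0.2 s.
3. the tray is tipped up (more than 23 degrees) with its lip still over the rim (angle between tray's own z axis and vertical above 0.4 rad and y of tray_hook in the frame of crate between 0.05 and 0.095 m and z of tray_hook in the frame of crate between 0.08 and 0.115 m), for 0.2 s.
At the end, for the whole second after the job is handed in: both red-banded handles lie inside the grey bin and both unmarked ones inside the crate, below the rims; the empty tray stands level on its runners on the bench (within 6 mm and 3.4 degrees); everything is at rest (x of reject_a_center in the frame of reject_bin between -0.066 and 0.066 m and y of reject_a_center in the frame of reject_bin between -0.058 and 0.058 m and z of reject_a_center in the frame of reject_bin between 0 and 0.046 m and x of reject_b_center in the frame of reject_bin between -0.066 and 0.066 m and y of reject_b_center in the frame of reject_bin between -0.058 and 0.058 m and z of reject_b_center in the frame of reject_bin between 0 and 0.046 m and x of good_a_center in the frame of crate between -0.101 and 0.101 m and y of good_a_center in the frame of crate between -0.072 and 0.072 m and z of good_a_center in the frame of crate between 0 and 0.085 m and x of good_b_center in the frame of crate between -0.101 and 0.101 m and y of good_b_center in the frame of crate between -0.072 and 0.072 m and z of good_b_center in the frame of crate between 0 and 0.085 m and linear speed of each of good_a, good_b, reject_a, reject_b, tray below 0.03 m/s and angle between tray's own z axis and vertical below 0.06 rad and height (world z) of tray between -0.005 and 0.006 m); the robot touches nothing.
It fails at once if a red-banded handle gets into the crate ((x of reject_a_center in the frame of crate between -0.101 and 0.101 m and y of reject_a_center in the frame of crate between -0.072 and 0.072 m and z of reject_a_center in the frame of crate between 0 and 0.085 m) or (x of reject_b_center in the frame of crate between -0.101 and 0.101 m and y of reject_b_center in the frame of crate between -0.072 and 0.072 m and z of reject_b_center in the frame of crate between 0 and 0.085 m)).
It fails at once if an unmarked handle gets into the grey bin ((x of good_a_center in the frame of reject_bin between -0.066 and 0.066 m and y of good_a_center in the frame of reject_bin between -0.058 and 0.058 m and z of good_a_center in the frame of reject_bin between 0 and 0.046 m) or (x of good_b_center in the frame of reject_bin between -0.066 and 0.066 m and y of good_b_center in the frame of reject_bin between -0.058 and 0.058 m and z of good_b_center in the frame of reject_bin between 0 and 0.046 m)).
It fails at once if the file, the jar or the hammer is shifted by more than 30 mm (distance of any of file_flat, pigment_jar, small_hammer from where it was at the start of the episode above 0.03 m).
It also fails if it takes over 72 s, if anything falls off the work surface, if the arm or the gripper's body presses on something with over 40 N, if the wrist force passes 120 N, or if a joint passes its speed limit or range.

### The arm

A 6-joint arm with a two-finger parallel gripper is mounted at the origin on a cart in front of the work surface, level with it; the furniture and walls round the work are solid. World frame = base frame: x ahead of the robot, y to its left, z up, the work surface at z = 0. Lengths are in m, angles in degrees, forces in N, time in s.
With the tool pointing down it reaches from about 0.25 to 0.725 m from the base axis. Payload 9.7 kg.
Tool frame: the origin (TCP) lies midway between the tips of the shut fingers; the grasp point (between the pads) lies 19 mm behind it; z points along the fingers, y is the line along which they close (so a half turn about z gives the same grasp; the last joint's range is limited). The gripper opens to 85 mm and grips with 20 to 120 N. Pads are 22 mm wide; open, the fingers measure 114 mm over their backs; the gripper's body (76 mm by 85 mm) begins 54 mm behind the grasp point. The pads swing forward as they close: fully open they stand 13 mm farther back than shut.
Start: joints at [-72.995, 4.979, 10.078, 95.1, 0, 90], TCP at [0.161, -0.526, 0.231] pointing down, gripper open.
Joint ranges: [-179.16, 179.16], [-48.56, 103.87], [-65.8, 70.77], [-126.05, 130.52], [-82.76, 87.17], [-180, 180]. Speed limits (degrees/s): [127.2, 127.2, 147.25, 180, 180, 180].

### API

Orientations are given as [roll, pitch, yaw] about the fixed x, y, z axes, in that order (R = Rz(yaw) Ry(pitch) Rx(roll)).
In Python, from workcell import bot gives the robot as it stands.
- The arm moves only by the shell command python3 -m crank 'ROWS' [FORCE]. ROWS is JSON, a list of rows, each an object with "gripper": the finger opening in mm, from 0 to 85.4; "travel": the shift along the tool's x, y, z in mm, a list of three; "twist": the turn, a rotation vector about the tool's x, y, z in rad, a list of three. In form: [{"gripper": gripper, "travel": [tx, ty, tz], "twist": [rx, ry, rz]}, ...]. A call has 1 to 12 rows; each row shifts and turns the commanded pose from where the row before left it, along the tool's axes as they then stand; what a row does not reach is not made up. A row lasts 1/8 s, in which the tool goes at most 62.5 mm and 10.7 degrees, less where a joint would pass 70% of its speed; a pose out of reach is approached as far as the arm can. A call is refused whole if a number of a shift passes 62.5 or a number of a turn 0.188, either way. A call with a gripper value outside its range is refused whole. The fingers move at their own pace and stop on an object; FORCE is the grip in N (left out, the last holds). Time passes only in rows, so rows that do not move let the fingers close. It gives the time, the measured TCP pose, the force, the opening and the grip force at its end, in the units of the state.
- bot.get_obs(): the state, without advancing time (a new reading comes with each control period).
- bot.camera(name): name is "side" or "top"; returns the picture (400x640x3 uint8, red, green, blue); there is no depth.
- bot.calibration(name): a dict with "vfov" (degrees; the focal length in pixels is half the picture's height over the tangent of half this angle, whatever the lens; pixels are square), "cx", "cy" (the principal point, pixels), "camera_from_world" (4x4, takes a point from world to camera coordinates). Camera axes: x right, y down, z forward; pixel columns grow to the right and rows downward; lengths in m; the calibration is good to about 2 mm. A picture is of the moment at which its call begins. calibration takes no time and is no camera call.
- bot.job_done(): hands the job in; it is judged then, once.
The state is a dict: "time": time; "q": joint angles; "qd": joint speeds; "joint_efforts": joint torques, N m; "ee_pos": TCP position; "tcp_rot": TCP orientation; "wrist_force": force on the tool from outside, world axes, zero at the start; "torque": the same for the moment, N m; "opening": finger opening in m; "grasp_force": force on a finger pad.
Only numpy, scipy, OpenCV 4.12 (cv2) and the standard library are available. Lean on these libraries where they do the work, as an engineer would, in place of code of your own. Each camera call takes 0.05 s, during which the arm holds its last target. There are 200 camera calls.

## Working session

There is one attempt and no reset: what is moved stays moved. The work goes in short steps, Python scripts to look and compute and a shell command to move; the robot and the scene stay as the last step left them, time stands still between calls to the robot, and variables do not carry over. Pictures are saved under pics/ and viewed, at most 10 in all, crops included, and the job is handed in when it is done.

```bash
mkdir -p pics
python3 - <<'E'
from workcell import bot
import cv2
for n in("top","side"):
    cv2.imwrite(f"pics/{n}0.png",bot.camera(n)[:,:,::-1]); c=bot.calibration(n); print(n,c)
print(bot.get_obs())
E
```

```text
top {'vfov': 51.57391364165675, 'cx': 317.2075901996963, 'cy': 201.45153695334454, 'camera_from_world': array([[-1.65537577e-02, -9.99862960e-01, -1.83428399e-04,
         1.04670823e-01],
       [-9.95944545e-01,  1.65051094e-02, -8.84423189e-02,
         5.71416223e-01],
       [ 8.84332263e-02, -1.28136821e-03, -9.96081283e-01,
         1.18164180e+00],
       [ 0.00000000e+00,  0.00000000e+00,  0.00000000e+00,
         1.00000000e+00]])}
side {'vfov': 52.24714711511236, 'cx': 320.7526405047437, 'cy': 194.222988068825, 'camera_from_world': array([[-0.84274458, -0.53816448, -0.0126714 ,  0.5418252 ],
       [-0.2551893 ,  0.42012112, -0.87084824,  0.1990798 ],
       [ 0.47398312, -0.73066903, -0.49138862,  1.29257607],
       [ 0.        ,  0.        ,  0.        ,  1.        ]])}
{'time': 0.1, 'q': array([-7.29949462e+01,  5.00703143e+00,  1.00396619e+01,  9.50993688e+01,
       -1.29583762e-03,  9.00036382e+01]), 'qd': array([ 0.0761998 , -0.07567945,  0.02438767,  0.01374993, -0.01273912,
        0.07475744]), 'joint_efforts': array([-2.39100937e-04, -5.21561801e+01,  4.65652192e+01,  1.59686554e-02,
       -3.00680858e-05, -6.99898465e-06]), 'ee_pos': array([ 0.16078577, -0.52576273,  0.23066875]), 'tcp_rot': array([-1.79933262e+02,  1.30007456e-03,  1.70014171e+01]), 'wrist_force': array([-0.11118444, -0.86885407, -0.33104851]), 'torque': array([ 0.02144096, -0.01282536,  0.01321535]), 'grasp_force': 0.0, 'opening': 0.08529646780765181}
```

View pics/top0.png

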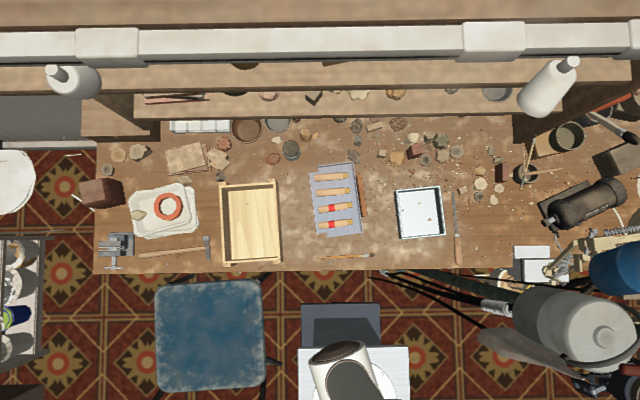

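View pics/side0.png

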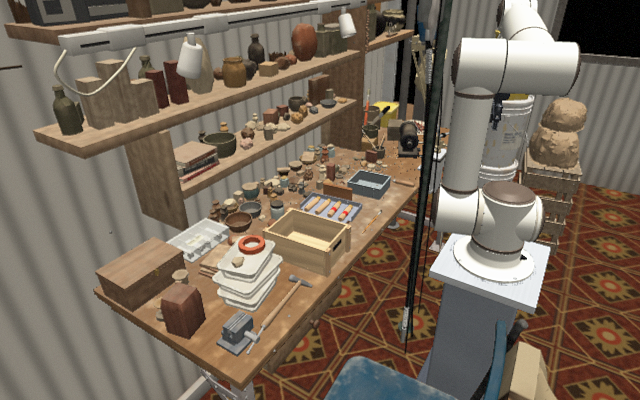

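Run:
```python
import cv2
a=cv2.imread("pics/top0.png")[152:272,210:470]
cv2.imwrite("pics/crop.png",cv2.resize(a,(780,360),interpolation=cv2.INTER_CUBIC))
```

```text
(no output)
```

View pics/crop.png

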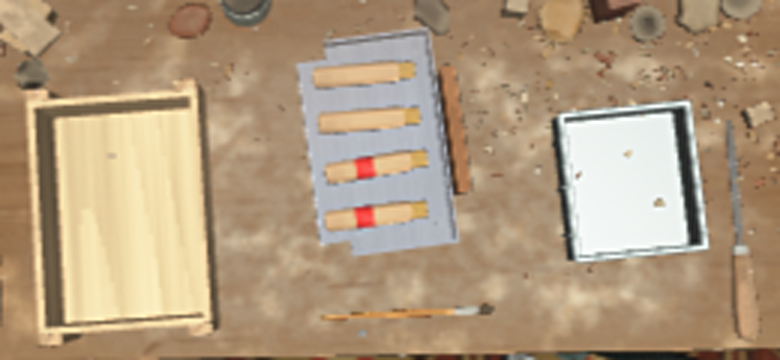

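```bash
cat > h.py <<'E'
import numpy as np
from scipy.optimize import least_squares
from workcell import bot
def proj(n,P):
    c=bot.calibration(n);P=np.atleast_2d(P)@c["camera_from_world"][:3,:3].T+c["camera_from_world"][:3,3]
    f=200/np.tan(np.radians(c["vfov"]/2));return P[:,:2]/P[:,2:]*f+[c["cx"],c["cy"]]
def pt(uv,z,n="top"):
    return least_squares(lambda p:(proj(n,[[p[0],p[1],z]])-uv).ravel(),[.45,0]).x
def w(p,L):
    c,s=np.cos(p[2]),np.sin(p[2]);L=np.array(L,float);o=L.copy()
    o[:,0]=p[0]+c*L[:,0]-s*L[:,1];o[:,1]=p[1]+s*L[:,0]+c*L[:,1];return o
def fit(L,uv,n="top",g=(.45,0,np.pi)):
    r=least_squares(lambda p:(proj(n,w(p,L))-uv).ravel(),g);print("rms px",np.sqrt(np.mean(r.fun**2)).round(2));return r.x
E
python3 - <<'E'
from h import *
C=lambda a:np.array(a)/3+[210,152]
sh=lambda p:(p*[1000,1000,57.2958]).round(1)
t=fit([[-.1055,.065,.034],[.1055,.065,.034],[-.1055,-.039,.034],[.1055,-.039,.034],[-.09,-.067,.015],[.09,-.067,.015],[-.06,.079,.082],[.06,.079,.082]],
 C([(430,30),(458,242),(325,42),(352,254),(297,64),(322,243),(456,67),(469,190)]))
print("tray",sh(t))
cr=fit([[-.107,.078,.095],[.107,.078,.095],[-.107,-.078,.095],[.107,-.078,.095]],C([(202,85),(213,330),(28,92),(42,338)]));print("crate",sh(cr))
b=fit([[-.07,-.062,.048],[-.07,.062,.048],[.07,.062,.048],[.07,-.062,.048]],C([(556,114),(691,102),(707,248),(573,260)]));print("bin",sh(b))
print("bin yaw is +-180")
for n,e in dict(g1=[(313,77),(415,70)],g2=[(319,124),(420,115)],r1=[(326,172),(428,157)],r2=[(325,218),(428,210)]).items():
    a,c=[pt(x,.033) for x in C(e)];d=c-a;m=(a+c)/2
    print(n,(m*1000).round(1),np.degrees(np.arctan2(d[1],d[0])).round(1),np.linalg.norm(d).round(4),"in tray",np.array([[np.cos(t[2]),np.sin(t[2])],[-np.sin(t[2]),np.cos(t[2])]])@(m-t[:2]))
print("grip",w(t,[[0,.072,.062]]),"hook",w(t,[[0,-.049,.012]]),"rim",w(cr,[[0,.075,.095]]))
E
```

```text
rms px 0.61
tray [576.7  41.4 186. ]
rms px 1.41
crate [513.2 278.9 182.3]
rms px 0.6
bin [ 535.4 -199.2  184.2]
bin yaw is +-180
g1 [644.7  52.8] -87.0 0.0993 in tray [-0.06880866 -0.00426103]
g2 [599.7  48.4] -85.8 0.0982 in tray [-0.02358279 -0.00458379]
r1 [555.9  42. ] -82.6 0.0995 in tray [ 0.02062043 -0.00286072]
r2 [508.2  43.5] -86.5 0.0993 in tray [ 0.06789463 -0.0093499 ]
grip [[ 0.58427145 -0.03024282  0.062     ]] hook [[0.57151906 0.09008331 0.012     ]] rim [[0.51623653 0.20391275 0.095     ]]
```

```bash
python3 -m crank '[{"gripper":85,"travel":[0,-52,0],"twist":[0,0,0]},{"gripper":60,"travel":[0,-52,0],"twist":[0,0,0]},{"gripper":34,"travel":[0,-52,0],"twist":[0,0,0]},{"gripper":34,"travel":[0,-52,0],"twist":[0,0,0]},{"gripper":34,"travel":[0,-52,0],"twist":[0,0,0]},{"gripper":34,"travel":[0,0,0],"twist":[0,0,0]}]' 40
```

```text
time: 0.85
ee_pos: [0.0842, -0.2753, 0.2321]
tcp_rot: [179.8, 0.0, 17.0]
wrist_force: [0.1, -0.5, -0.2]
opening: 0.0343
grasp_force: 0.0
```

```bash
python3 -m crank '[{"gripper":32,"travel":[49,-4.2,0],"twist":[0,0,-0.17]},{"gripper":32,"travel":[49,-4.2,0],"twist":[0,0,-0.17]},{"gripper":32,"travel":[49,-4.2,0],"twist":[0,0,-0.17]},{"gripper":32,"travel":[49,-4.2,0],"twist":[0,0,-0.17]},{"gripper":32,"travel":[49,-4.2,0],"twist":[0,0,-0.17]},{"gripper":32,"travel":[49,-4.2,0],"twist":[0,0,-0.17]},{"gripper":32,"travel":[49,-4.2,0],"twist":[0,0,-0.17]},{"gripper":32,"travel":[49,-4.2,0],"twist":[0,0,-0.17]},{"gripper":32,"travel":[0,0,0],"twist":[0,0,0]}]'
```

```text
time: 1.98
ee_pos: [0.2889, 0.0277, 0.2309]
tcp_rot: [-180.0, -0.0, 95.5]
wrist_force: [-0.2, 0.6, -0.1]
opening: 0.032
grasp_force: 0.0
```

```bash
python3 -m crank '[{"gripper":30,"travel":[-1,54,10],"twist":[0,0,0]},{"gripper":30,"travel":[-1,55,40],"twist":[0,0,0.01]},{"gripper":30,"travel":[-1,55,40],"twist":[0,0,0.01]},{"gripper":30,"travel":[-2,55,41],"twist":[0,0,0]},{"gripper":30,"travel":[0,0,0],"twist":[0,0,0]}]'
python3 - <<'E'
from h import *
import cv2
a=bot.camera("top")[:,:,::-1][152:272,280:470];b=bot.camera("side")[:,:,::-1][160:260,270:400]
print(bot.get_obs()["ee_pos"])
cv2.imwrite("pics/c1.png",np.hstack([cv2.resize(a,None,fx=2,fy=2.4),cv2.resize(b,None,fx=2.88,fy=2.88)]))
E
```

```text
time: 2.6
ee_pos: [0.4939, 0.0346, 0.1047]
tcp_rot: [-179.5, 0.0, 93.6]
wrist_force: [-1.1, -0.8, 0.3]
opening: 0.0299
grasp_force: 0.0
[0.49324877 0.03497595 0.10928705]
```

View pics/c1.png

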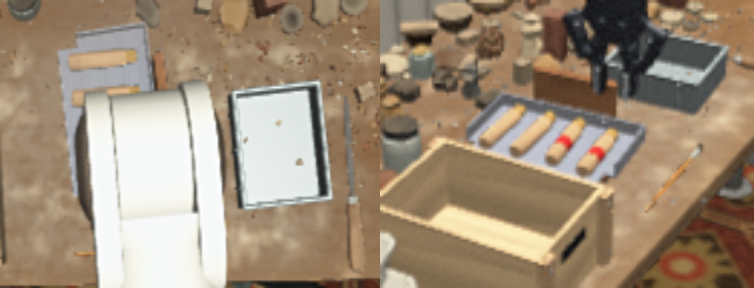

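Run:
```python
from h import *
import cv2
for n in("side","top"):
    im=cv2.imread(f"pics/{n}0.png").astype(int);b,g,r=im[...,0],im[...,1],im[...,2]
    m=((r>150)&(g<75)&(b<75)).astype(np.uint8);k,_,st,ce=cv2.connectedComponentsWithStats(m)
    for i in range(1,k):
        if st[i,4]>6:
            p=pt(ce[i],.031,n)
            if abs(p[0]-.53)<.06 and abs(p[1])<.1: print(n,st[i,4],ce[i].round(1),(p*1000).round(1))
print(bot.get_obs()["ee_pos"])
```

```text
side 8 [334.2 208.6] [550.8  51.2]
side 8 [345.1 212.4] [503.9  53. ]
top 9 [330.8 205.3] [560.6  56. ]
top 10 [331.  221.5] [513.8  56.3]
top 8 [330.5 226.1] [500.4  58. ]
[0.49324877 0.03497595 0.10928705]
```

```bash
python3 -m crank '[{"gripper":30,"travel":[10,14,30],"twist":[0,0,0]},{"gripper":30,"travel":[0,0,20],"twist":[0,0,0]},{"gripper":30,"travel":[0,0,0],"twist":[0,0,0]},{"gripper":30,"travel":[0,0,0],"twist":[0,0,0]}]'
```

```text
time: 3.2
ee_pos: [0.5072, 0.0467, 0.0625]
tcp_rot: [179.8, -0.0, 93.7]
wrist_force: [-0.4, 0.1, 0.3]
opening: 0.03
grasp_force: 0.0
```

```bash
python3 -m crank '[{"gripper":30,"travel":[0,0,22],"twist":[0,0,0]},{"gripper":30,"travel":[0,0,21],"twist":[0,0,0]},{"gripper":30,"travel":[0,0,0],"twist":[0,0,0]},{"gripper":10,"travel":[0,0,0],"twist":[0,0,0]},{"gripper":10,"travel":[0,0,0],"twist":[0,0,0]},{"gripper":10,"travel":[0,0,0],"twist":[0,0,0]}]' 40
```

```text
time: 3.95
ee_pos: [0.5076, 0.047, 0.019]
tcp_rot: [179.9, 0.0, 93.8]
wrist_force: [-2.3, -1.3, 6.9]
opening: 0.0188
grasp_force: 41.1
```

```bash
python3 -m crank '[{"gripper":10,"travel":[0,0,-45],"twist":[0,0,0]},{"gripper":10,"travel":[0,0,-40],"twist":[0,0,0]},{"gripper":10,"travel":[-49,-3.2,0],"twist":[0,0,0]},{"gripper":10,"travel":[-49,-3.2,0],"twist":[0,0,0]},{"gripper":10,"travel":[-49,-3.2,0],"twist":[0,0,0]},{"gripper":10,"travel":[-49,-3.2,0],"twist":[0,0,0]},{"gripper":10,"travel":[-48,-3.2,0],"twist":[0,0,0]},{"gripper":10,"travel":[0,0,0],"twist":[0,0,0]},{"gripper":10,"travel":[0,0,0],"twist":[0,0,0]}]'
python3 - <<'E'
from h import *
import cv2
b=bot.camera("side")[:,:,::-1][150:230,290:430]
cv2.imwrite("pics/c2.png",cv2.resize(b,None,fx=4,fy=4))
E
```

```text
time: 5.08
ee_pos: [0.5068, -0.1974, 0.1026]
tcp_rot: [180.0, -0.0, 93.7]
wrist_force: [-0.0, 0.8, -1.0]
opening: 0.019
grasp_force: 40.2
```

View pics/c2.png

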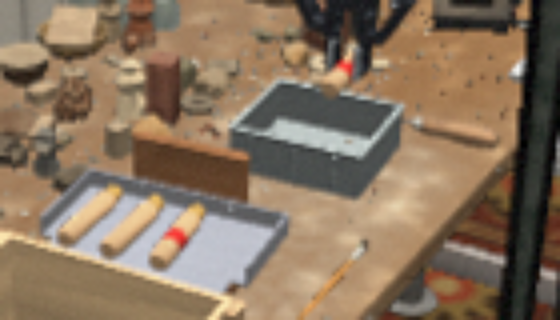

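```bash
python3 -m crank '[{"gripper":10,"travel":[0,1,30],"twist":[0,0,0]},{"gripper":10,"travel":[0,0,30],"twist":[0,0,0]},{"gripper":10,"travel":[0,0,27],"twist":[0,0,0]},{"gripper":10,"travel":[0,0,0],"twist":[0,0,0]},{"gripper":32,"travel":[0,0,0],"twist":[0,0,0]},{"gripper":32,"travel":[0,0,0],"twist":[0,0,0]},{"gripper":32,"travel":[0,0,-40],"twist":[0,0,0]},{"gripper":30,"travel":[0,0,-45],"twist":[0,0,0]},{"gripper":30,"travel":[0,0,0],"twist":[0,0,0]}]'
```

```text
time: 6.25
ee_pos: [0.5101, -0.1983, 0.1054]
tcp_rot: [179.6, 0.2, 93.8]
wrist_force: [0.4, 0.2, -0.2]
opening: 0.03
grasp_force: 0.0
```

```bash
python3 -m crank '[{"gripper":30,"travel":[48,12.3,0],"twist":[0,0,0]},{"gripper":30,"travel":[48,12.3,0],"twist":[0,0,0]},{"gripper":30,"travel":[48,12.3,0],"twist":[0,0,0]},{"gripper":30,"travel":[48,12.3,0],"twist":[0,0,0]},{"gripper":30,"travel":[48,12.3,0],"twist":[0,0,0]},{"gripper":30,"travel":[0,0,20],"twist":[0,0,-0.057]},{"gripper":30,"travel":[0,0,20],"twist":[0,0,0]},{"gripper":30,"travel":[0,0,0],"twist":[0,0,0]},{"gripper":30,"travel":[0,0,0],"twist":[0,0,0]}]'
```

```text
time: 7.38
ee_pos: [0.5536, 0.046, 0.0612]
tcp_rot: [180.0, 0.0, 97.0]
wrist_force: [-0.1, -0.2, 0.5]
opening: 0.0296
grasp_force: 0.0
```

```bash
python3 -m crank '[{"gripper":30,"travel":[0,1.8,0],"twist":[0,0,0]},{"gripper":30,"travel":[0,0,21],"twist":[0,0,0]},{"gripper":30,"travel":[0,0,20],"twist":[0,0,0]},{"gripper":30,"travel":[0,0,0],"twist":[0,0,0]},{"gripper":10,"travel":[0,0,0],"twist":[0,0,0]},{"gripper":10,"travel":[0,0,0],"twist":[0,0,0]},{"gripper":10,"travel":[0,0,0],"twist":[0,0,0]},{"gripper":10,"travel":[0,0,-45],"twist":[0,0,0]},{"gripper":10,"travel":[0,0,-43],"twist":[0,0,0]},{"gripper":10,"travel":[0,0,0],"twist":[0,0,0]}]'
```

```text
time: 8.62
ee_pos: [0.5571, 0.0465, 0.1115]
tcp_rot: [179.6, 0.0, 97.1]
wrist_force: [0.7, 0.5, -0.6]
opening: 0.0189
grasp_force: 41.2
```

```bash
python3 -m crank '[{"gripper":10,"travel":[-47.7,-5,0],"twist":[0,0,0]},{"gripper":10,"travel":[-47.7,-5,0],"twist":[0,0,0]},{"gripper":10,"travel":[-47.7,-5,0],"twist":[0,0,0]},{"gripper":10,"travel":[-47.7,-5,0],"twist":[0,0,0]},{"gripper":10,"travel":[-47.7,-5,0],"twist":[0,0,0.05]},{"gripper":10,"travel":[0,0,0],"twist":[0,0,0]},{"gripper":10,"travel":[0,0,0],"twist":[0,0,0]}]'
python3 - <<'E'
from h import *
import cv2
b=bot.camera("side")[:,:,::-1][150:230,290:430]
cv2.imwrite("pics/c3.png",cv2.resize(b,None,fx=4,fy=4))
E
```

```text
time: 9.5
ee_pos: [0.5592, -0.1933, 0.1066]
tcp_rot: [-179.9, -0.0, 94.2]
wrist_force: [-0.3, 0.0, -1.1]
opening: 0.0189
grasp_force: 41.1
```

View pics/c3.png

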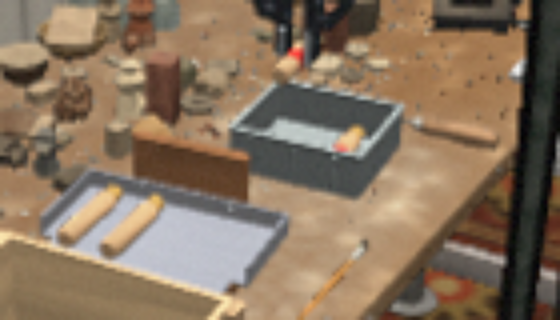

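```bash
python3 -m crank '[{"gripper":10,"travel":[0,2,30],"twist":[0,0,0]},{"gripper":10,"travel":[0,0,30],"twist":[0,0,0]},{"gripper":10,"travel":[0,0,29],"twist":[0,0,0]},{"gripper":10,"travel":[0,0,0],"twist":[0,0,0]},{"gripper":32,"travel":[0,0,0],"twist":[0,0,0]},{"gripper":32,"travel":[0,0,0],"twist":[0,0,0]},{"gripper":32,"travel":[0,0,-40],"twist":[0,0,0]},{"gripper":32,"travel":[0,0,-60],"twist":[0,0,0]},{"gripper":40,"travel":[0,0,-60],"twist":[0,0,0]},{"gripper":40,"travel":[0,0,0],"twist":[0,0,0]}]'
python3 - <<'E'
from h import *
import cv2
a=bot.camera("top")[:,:,::-1]; cv2.imwrite("pics/top1.png",a)
b=bot.camera("side")[:,:,::-1]; cv2.imwrite("pics/side1.png",b)
cv2.imwrite("pics/c4.png",np.hstack([cv2.resize(a[152:272,280:400],(360,360)),cv2.resize(b[170:270,260:370],(396,360))]))
E
```

```text
time: 10.8
ee_pos: [0.5637, -0.194, 0.1855]
tcp_rot: [179.5, 0.2, 94.2]
wrist_force: [0.3, -0.2, -0.9]
opening: 0.0401
grasp_force: 0.0
```

View pics/c4.png

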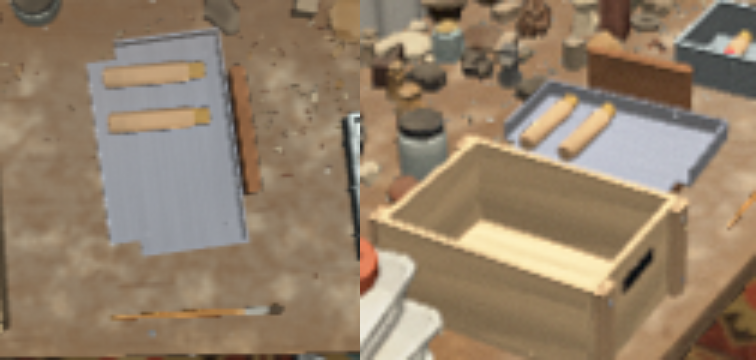

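Run:
```python
from h import *
import cv2
a=cv2.imread("pics/top1.png")
for r in(195,205,240,250): print(r,[tuple(int(v) for v in a[r,c,[2,0]]) for c in range(268,288)])
for c in(235,262): 
    print("col",c,[int(a[r,c,1]) for r in range(174,194)],[int(a[r,c,1]) for r in range(252,268)])
cr=np.array([.5132,.2789,np.radians(182.3)])
for y in(.072,.078): print(y,proj("top",w(cr,[[-.07,y,.095],[.07,y,.095]])).round(1).tolist())
for x in(-.107,-.101,.101,.107): print(x,proj("top",w(cr,[[x,-.05,.095],[x,.04,.095]])).round(1).tolist())
```

```text
195 [(216, 142), (220, 145), (225, 150), (229, 155), (227, 152), (221, 145), (212, 140), (199, 131), (138, 89), (89, 58), (103, 70), (148, 108), (181, 136), (180, 134), (177, 131), (178, 133), (173, 129), (168, 123), (164, 119), (161, 115)]
205 [(209, 137), (215, 141), (221, 147), (226, 152), (227, 153), (225, 151), (221, 145), (211, 139), (190, 125), (116, 76), (92, 59), (109, 70), (140, 89), (141, 91), (142, 92), (145, 97), (148, 102), (148, 103), (148, 103), (147, 101)]
240 [(225, 151), (222, 147), (219, 144), (217, 142), (211, 138), (219, 144), (222, 147), (222, 148), (223, 148), (226, 149), (211, 138), (138, 89), (80, 51), (88, 57), (123, 81), (142, 92), (141, 93), (140, 94), (142, 96), (143, 97)]
250 [(225, 150), (223, 149), (220, 146), (223, 147), (224, 150), (222, 147), (218, 143), (218, 142), (220, 145), (223, 148), (227, 149), (200, 131), (87, 54), (73, 46), (104, 67), (143, 93), (143, 93), (140, 88), (138, 86), (140, 88)]
col 235 [101, 97, 101, 103, 103, 106, 107, 109, 107, 108, 139, 187, 162, 86, 80, 75, 92, 184, 183, 180] [176, 177, 177, 178, 178, 181, 180, 116, 102, 189, 187, 70, 56, 97, 110, 108]
col 262 [121, 124, 130, 130, 124, 121, 126, 132, 158, 197, 186, 91, 83, 77, 99, 198, 196, 193, 194, 193] [211, 211, 212, 214, 210, 134, 100, 184, 183, 134, 126, 125, 121, 111, 97, 98]
0.072 [[275.5, 195.2], [277.9, 246.3]]
0.078 [[277.7, 195.1], [280.1, 246.2]]
-0.107 [[230.6, 184.4], [263.2, 182.5]]
-0.101 [[230.7, 186.5], [263.3, 184.7]]
0.101 [[233.6, 260.4], [266.7, 258.5]]
0.107 [[233.6, 262.6], [266.8, 260.7]]
```

```bash
python3 -m crank '[{"gripper":40,"travel":[54,10.7,0],"twist":[0,0,0]},{"gripper":40,"travel":[54,10.7,0],"twist":[0,0,0]},{"gripper":40,"travel":[54,10.7,0],"twist":[0,0,0]},{"gripper":40,"travel":[0,0,0],"twist":[0,0,0.171]},{"gripper":40,"travel":[0,0,0],"twist":[0,0,0.171]},{"gripper":40,"travel":[0,0,0],"twist":[0,0,0.171]},{"gripper":40,"travel":[0,0,0],"twist":[0,0,0.171]},{"gripper":40,"travel":[0,0,0],"twist":[0,0,0.171]},{"gripper":40,"travel":[0,0,0],"twist":[0,0,0.171]},{"gripper":40,"travel":[0,0,0],"twist":[0,0,0.171]},{"gripper":40,"travel":[0,0,0],"twist":[0,0,0.171]},{"gripper":40,"travel":[0,0,0],"twist":[0,0,0.171]}]'; python3 -m crank '[{"gripper":40,"travel":[0,0,0],"twist":[0,0,0]},{"gripper":40,"travel":[0,0,0],"twist":[0,0,0]}]'
```

```text
time: 12.4
ee_pos: [0.5811, -0.0293, 0.1769]
tcp_rot: [-180.0, 0.1, 5.7]
wrist_force: [0.5, 0.2, -0.5]
opening: 0.0398
grasp_force: 0.0
time: 12.65
ee_pos: [0.5815, -0.0294, 0.1777]
tcp_rot: [-180.0, 0.1, 6.2]
wrist_force: [-0.5, 0.3, -0.5]
opening: 0.0399
grasp_force: 0.0
```

```bash
python3 -m crank '[{"gripper":40,"travel":[2,0,45],"twist":[0,0,0]},{"gripper":40,"travel":[0,0,45],"twist":[0,0,0]},{"gripper":40,"travel":[0,0,30],"twist":[0,0,0]},{"gripper":40,"travel":[0,0,15],"twist":[0,0,0]},{"gripper":40,"travel":[0,0,0],"twist":[0,0,0]},{"gripper":40,"travel":[0,0,0],"twist":[0,0,0]},{"gripper":8,"travel":[0,0,0],"twist":[0,0,0]},{"gripper":8,"travel":[0,0,0],"twist":[0,0,0]},{"gripper":8,"travel":[0,0,0],"twist":[0,0,0]},{"gripper":8,"travel":[0,0,0],"twist":[0,0,0]}]' 110
```

```text
time: 13.9
ee_pos: [0.5845, -0.029, 0.0448]
tcp_rot: [180.0, -0.1, 6.0]
wrist_force: [-0.8, 0.9, 5.3]
opening: 0.0128
grasp_force: 107.8
```

```bash
python3 -m crank '[{"gripper":8,"travel":[0,0,-8],"twist":[0,0,0]},{"gripper":8,"travel":[0,0,-16],"twist":[0,0,0]},{"gripper":8,"travel":[0,0,-24],"twist":[0,0,0]},{"gripper":8,"travel":[0,0,-24],"twist":[0,0,0]},{"gripper":8,"travel":[0,0,-24],"twist":[0,0,0]},{"gripper":8,"travel":[0,0,-16],"twist":[0,0,0]},{"gripper":8,"travel":[0,0,-8],"twist":[0,0,0.058]},{"gripper":8,"travel":[0,0,0],"twist":[0,0,0]},{"gripper":8,"travel":[0,0,0],"twist":[0,0,0]}]'
```

```text
time: 15.02
ee_pos: [0.5836, -0.0292, 0.1629]
tcp_rot: [-180.0, 0.1, 2.8]
wrist_force: [-5.7, 0.4, -3.6]
opening: 0.0127
grasp_force: 110.9
```

```bash
python3 -m crank '[{"gripper":8,"travel":[-5,-10,0],"twist":[0,0,0]},{"gripper":8,"travel":[-9,-19,0],"twist":[0,0,0]},{"gripper":8,"travel":[-10,-20,0],"twist":[0,0,0]},{"gripper":8,"travel":[-10,-20,0],"twist":[0,0,0]},{"gripper":8,"travel":[-10,-20,0],"twist":[0,0,0]},{"gripper":8,"travel":[-8,-17,0],"twist":[0,0,0]},{"gripper":8,"travel":[-4,-10,0],"twist":[0,0,0]},{"gripper":8,"travel":[0,0,0],"twist":[0,0,0]},{"gripper":8,"travel":[0,0,0],"twist":[0,0,0]}]'
python3 - <<'E'
from h import *
import cv2
a=bot.camera("top")[:,:,::-1]; cv2.imwrite("pics/top2.png",a)
b=bot.camera("side")[:,:,::-1]; cv2.imwrite("pics/side2.png",b)
cv2.imwrite("pics/c5.png",np.hstack([cv2.resize(a[152:272,210:350],(420,360)),cv2.resize(b[160:280,250:370],(360,360))]))
E
```

```text
time: 16.15
ee_pos: [0.5239, 0.0537, 0.1639]
tcp_rot: [-178.7, -0.0, 5.2]
wrist_force: [-0.0, 0.0, -4.8]
opening: 0.0127
grasp_force: 113.0
```

View pics/c5.png

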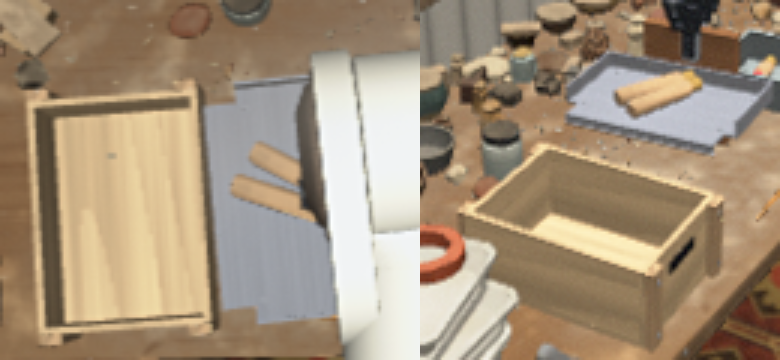

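```bash
python3 - <<'E'
from h import *
o=bot.get_obs()
for k in o: print(k,np.round(o[k],3))
E
python3 -m crank '[{"gripper":8,"travel":[0,0,0],"twist":[0,0,0]}]'
python3 - <<'E'
from h import *
o=bot.get_obs()
for k in("q","qd"): print(k,np.round(o[k],3))
E
```

```text
time 16.25
q [  5.162   0.928  -1.623  87.465   1.269 179.944]
qd [ 0.132 -0.045  0.077  0.067  0.006 -0.061]
joint_efforts [ 9.0000e-02 -5.0514e+01  4.9218e+01 -1.3000e-02  2.8300e-01 -0.0000e+00]
ee_pos [0.524 0.054 0.164]
tcp_rot [-1.7873e+02  1.4000e-02  5.2180e+00]
wrist_force [ 0.722  0.119 -4.104]
torque [-0.236 -0.062 -0.008]
grasp_force 113.05
opening 0.013
time: 16.38
ee_pos: [0.5238, 0.0538, 0.1638]
tcp_rot: [-178.7, 0.0, 5.2]
wrist_force: [0.3, 0.5, -3.9]
opening: 0.0129
grasp_force: 113.1
q [  5.17    0.923  -1.627  87.47    1.274 179.944]
qd [-0.023 -0.195 -0.26   0.08  -0.013  0.05 ]
```

```bash
python3 -m crank '[{"gripper":8,"travel":[4,7,0],"twist":[0,0,0]},{"gripper":8,"travel":[7.5,12.5,0],"twist":[0,0,0]},{"gripper":8,"travel":[10,17,0],"twist":[0,0,0]},{"gripper":8,"travel":[10,17,0],"twist":[0,0,0]},{"gripper":8,"travel":[10,17,0],"twist":[0,0,0]},{"gripper":8,"travel":[7,11,0],"twist":[0,0,0]},{"gripper":8,"travel":[4,6.5,0],"twist":[-0.012,0,-0.014]},{"gripper":8,"travel":[0,0,0],"twist":[-0.011,0,0]},{"gripper":8,"travel":[0,0,0],"twist":[0,0,0]}]'
```

```text
time: 17.5
ee_pos: [0.5838, -0.0282, 0.1621]
tcp_rot: [180.0, -0.0, 6.1]
wrist_force: [0.1, -0.1, -3.9]
opening: 0.013
grasp_force: 113.1
```

```bash
python3 -m crank '[{"gripper":8,"travel":[0,0,12],"twist":[0,0,0]},{"gripper":8,"travel":[0,0,24],"twist":[0,0,0]},{"gripper":8,"travel":[0,0,24],"twist":[0,0,0]},{"gripper":8,"travel":[0,0,24],"twist":[0,0,0]},{"gripper":8,"travel":[0,0,18],"twist":[0,0,0]},{"gripper":8,"travel":[0,0,10],"twist":[0,0,0]},{"gripper":8,"travel":[0,0,4],"twist":[0,0,0]},{"gripper":8,"travel":[0,0,0],"twist":[0,0,0]}]'
```

```text
time: 18.5
ee_pos: [0.5844, -0.0289, 0.0466]
tcp_rot: [180.0, -0.1, 6.0]
wrist_force: [1.1, -1.0, -2.9]
opening: 0.0129
grasp_force: 113.0
```

```bash
python3 -m crank '[{"gripper":8,"travel":[0,0,2],"twist":[0,0,0]},{"gripper":8,"travel":[0,0,0],"twist":[0,0,0]},{"gripper":40,"travel":[0,0,0],"twist":[0,0,0]},{"gripper":40,"travel":[0,0,0],"twist":[0,0,0]},{"gripper":40,"travel":[0,0,-40],"twist":[0,0,0]},{"gripper":40,"travel":[0,0,-60],"twist":[0,0,0]},{"gripper":40,"travel":[0,0,-20],"twist":[0,0,0]},{"gripper":40,"travel":[0,0,0],"twist":[0,0,-0.185]},{"gripper":40,"travel":[0,0,0],"twist":[0,0,-0.185]},{"gripper":40,"travel":[0,0,0],"twist":[0,0,-0.185]},{"gripper":40,"travel":[0,0,0],"twist":[0,0,-0.185]},{"gripper":40,"travel":[0,0,0],"twist":[0,0,-0.185]}]'; python3 -m crank '[{"gripper":40,"travel":[0,0,0],"twist":[0,0,-0.185]},{"gripper":40,"travel":[0,0,0],"twist":[0,0,-0.185]},{"gripper":40,"travel":[0,0,0],"twist":[0,0,-0.185]},{"gripper":40,"travel":[0,0,0],"twist":[0,0,-0.185]},{"gripper":40,"travel":[0,0,0],"twist":[0,0,-0.185]},{"gripper":40,"travel":[0,0,0],"twist":[0,0,-0.185]},{"gripper":40,"travel":[0,0,0],"twist":[0,0,-0.185]},{"gripper":40,"travel":[0,0,0],"twist":[0,0,-0.185]},{"gripper":40,"travel":[0,0,0],"twist":[0,0,-0.185]},{"gripper":40,"travel":[0,0,0],"twist":[0,0,-0.185]},{"gripper":40,"travel":[0,0,0],"twist":[0,0,-0.185]},{"gripper":40,"travel":[0,0,0],"twist":[0,0,-0.185]}]'; python3 -m crank '[{"gripper":40,"travel":[0,0,0],"twist":[0,0,0]}]'; python3 -c "
from h import *
print(bot.get_obs()['q'])"
```

```text
time: 20.0
ee_pos: [0.5841, -0.0288, 0.1639]
tcp_rot: [180.0, 0.0, 59.4]
wrist_force: [0.2, -0.6, -0.1]
opening: 0.0403
grasp_force: 0.0
time: 21.5
ee_pos: [0.5841, -0.0288, 0.164]
tcp_rot: [-180.0, 0.0, -173.4]
wrist_force: [0.5, -0.4, 0.7]
opening: 0.0398
grasp_force: 0.0
time: 21.62
ee_pos: [0.5841, -0.0288, 0.164]
tcp_rot: [-180.0, 0.0, -173.8]
wrist_force: [-0.8, 0.1, 0.1]
opening: 0.0398
grasp_force: 0.0
[-2.80457946e+00  8.88709736e+00  6.91400286e+00  8.80051315e+01
 -3.64640977e-02 -8.98146020e+00]
```

```bash
python3 -m crank '[{"gripper":40,"travel":[0,0,45],"twist":[0,0,0]},{"gripper":40,"travel":[0,0,45],"twist":[0,0,0]},{"gripper":40,"travel":[0,0,20],"twist":[0,0,0]},{"gripper":40,"travel":[0,0,11],"twist":[0,0,0]},{"gripper":40,"travel":[0,0,0],"twist":[0,0,0]},{"gripper":8,"travel":[0,0,0],"twist":[0,0,0]},{"gripper":8,"travel":[0,0,0],"twist":[0,0,0]},{"gripper":8,"travel":[0,0,0],"twist":[0,0,0]},{"gripper":8,"travel":[0,0,0],"twist":[0,0,0]}]' 110;  python3 -m crank '[{"gripper":8,"travel":[0,0,0],"twist":[0,0,0]},{"gripper":8,"travel":[0,0,-8],"twist":[0,0,0]},{"gripper":8,"travel":[0,0,-16],"twist":[0,0,0]},{"gripper":8,"travel":[0,0,-24],"twist":[0,0,0]},{"gripper":8,"travel":[0,0,-24],"twist":[0,0,0]},{"gripper":8,"travel":[0,0,-24],"twist":[0,0,0]},{"gripper":8,"travel":[0,0,-16],"twist":[0,0,0]},{"gripper":8,"travel":[0,0,-8],"twist":[0,0,0.058]},{"gripper":8,"travel":[0,0,0],"twist":[0,0,0]},{"gripper":8,"travel":[0,0,0],"twist":[0,0,0]}]'
```

```text
time: 22.75
ee_pos: [0.5848, -0.0291, 0.0445]
tcp_rot: [-179.9, 0.1, -173.8]
wrist_force: [-1.1, -1.6, 5.6]
opening: 0.0127
grasp_force: 107.8
time: 24.0
ee_pos: [0.5838, -0.0288, 0.1624]
tcp_rot: [-180.0, -0.0, -177.0]
wrist_force: [0.3, -0.1, -4.6]
opening: 0.0131
grasp_force: 107.4
```

```bash
python3 -m crank '[{"gripper":8,"travel":[3,7,0],"twist":[0,0,0]},{"gripper":8,"travel":[7,14,0],"twist":[0,0,0]},{"gripper":8,"travel":[9,19,0],"twist":[0,0,0]},{"gripper":8,"travel":[9,19,0],"twist":[0,0,0]},{"gripper":8,"travel":[9,19,0],"twist":[0,0,0]},{"gripper":8,"travel":[9,18,0],"twist":[0,0,0]},{"gripper":8,"travel":[7,13,0],"twist":[0,0,0]},{"gripper":8,"travel":[3,7,0],"twist":[0,0,0]},{"gripper":8,"travel":[0,0,0],"twist":[0,0,0]},{"gripper":8,"travel":[0,0,0],"twist":[0,0,0]}]'
python3 - <<'E'
from h import *
import cv2
a=bot.camera("top")[:,:,::-1]; cv2.imwrite("pics/top3.png",a)
b=bot.camera("side")[:,:,::-1]; cv2.imwrite("pics/side3.png",b)
cv2.imwrite("pics/c6.png",np.hstack([cv2.resize(a[152:272,220:320],(400,480)),cv2.resize(b[160:280,260:360],(400,480))]))
E
```

```text
time: 25.25
ee_pos: [0.5224, 0.0838, 0.1628]
tcp_rot: [-179.9, 0.0, -177.1]
wrist_force: [-0.1, 0.0, -4.3]
opening: 0.0127
grasp_force: 107.5
```

View pics/c6.png

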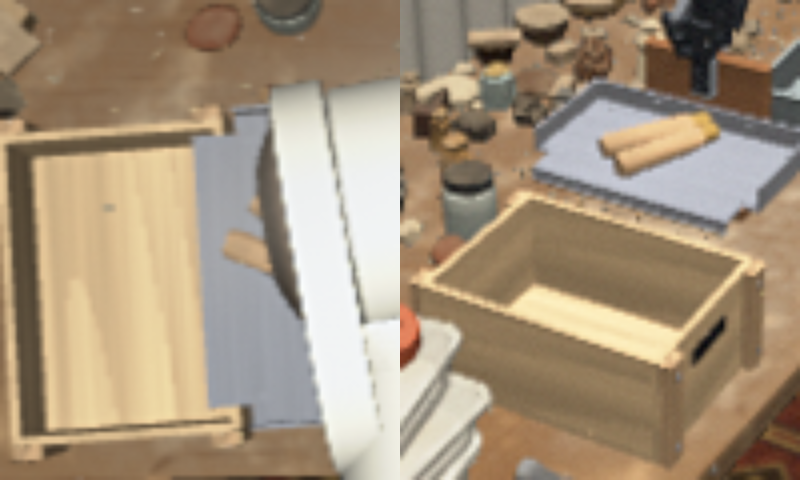

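Run:
```python
from h import *
for u in((268.25,186.25),(272,253.75)): print(pt(u,.132))
# side view: same corners (front-left, front-right as seen)
for u in((260+(530-400)/4,160+172/4),(260+(728-400)/4,160+228/4)): print("side",pt(u,.132,"side"))
cr=np.array([.5132,.2817,np.radians(182.7)])
print("side rim outer/inner corners pred",proj("side",w(cr,[[-.107,.078,.095],[.107,.078,.095],[-.101,.072,.095],[.101,.072,.095]])).round(1), "as crop", ((proj("side",w(cr,[[-.107,.078,.095],[.107,.078,.095],[-.101,.072,.095],[.101,.072,.095]]))-[260,160])*4+[400,0]).round())
```

```text
[0.60644024 0.22514555]
[0.42763103 0.21638225]
side [0.601801   0.23404216]
side [0.42033918 0.2230994 ]
side rim outer/inner corners pred [[292.1 207.4]
 [348.5 224.2]
 [292.7 208.7]
 [346.  224.6]] as crop [[529. 190.]
 [754. 257.]
 [531. 195.]
 [744. 259.]]
```

```bash
python3 -m crank '[{"gripper":8,"travel":[0,0,6],"twist":[0,0,0]},{"gripper":8,"travel":[0,0,9],"twist":[0,0,0]},{"gripper":8,"travel":[0,0,9],"twist":[0,0,0]},{"gripper":8,"travel":[0,0,5],"twist":[0,0,0]},{"gripper":8,"travel":[0,0,3],"twist":[0,0,0]},{"gripper":8,"travel":[0,0,0],"twist":[0,0,0]},{"gripper":8,"travel":[0,0,0],"twist":[0,0,0]}]'
```

```text
time: 26.22
ee_pos: [0.5223, 0.0842, 0.1312]
tcp_rot: [-180.0, 0.0, -177.1]
wrist_force: [0.5, -0.1, -4.3]
opening: 0.013
grasp_force: 107.5
```

```bash
python3 -m crank '[{"gripper":8,"travel":[0,0,2],"twist":[0,0,0]},{"gripper":8,"travel":[0,0,2],"twist":[0,0,0]},{"gripper":8,"travel":[0,0,0],"twist":[0,0,0]},{"gripper":8,"travel":[0,0,0],"twist":[0,0,0]}]'
```

```text
time: 26.72
ee_pos: [0.5223, 0.0841, 0.1272]
tcp_rot: [-180.0, 0.0, -177.1]
wrist_force: [-0.8, -1.2, 0.9]
opening: 0.0127
grasp_force: 108.1
```

```bash
python3 -m crank '[{"gripper":8,"travel":[0,0,0.5],"twist":[0,0,0]},{"gripper":8,"travel":[0,0,0],"twist":[0,0,0]},{"gripper":8,"travel":[0,3.9,-12.4],"twist":[0.1,0,0]},{"gripper":8,"travel":[0,3.9,-12.4],"twist":[0.1,0,0]},{"gripper":8,"travel":[0,3.9,-12.4],"twist":[0.1,0,0]},{"gripper":8,"travel":[0,3.9,-12.4],"twist":[0.1,0,0]},{"gripper":8,"travel":[0,0,0],"twist":[0,0,0]},{"gripper":8,"travel":[0,0,0],"twist":[0,0,0]}]'; python3 -c "
from h import *
print(bot.get_obs()['q'])"
```

```text
time: 27.72
ee_pos: [0.5213, 0.108, 0.1724]
tcp_rot: [-157.3, 0.0, -177.0]
wrist_force: [1.8, 7.2, -0.2]
opening: 0.0125
grasp_force: 108.6
[ 22.91384986   8.19789544   4.47046027  94.36981678 -21.30445077
  21.49402401]
```

```bash
python3 -m crank '[{"gripper":8,"travel":[0,3.9,-12.4],"twist":[0.1,0,0]},{"gripper":8,"travel":[0,3.9,-12.4],"twist":[0.1,0,0]},{"gripper":8,"travel":[0,3.9,-12.4],"twist":[0.1,0,0]},{"gripper":8,"travel":[0,0,0],"twist":[0,0,0]},{"gripper":8,"travel":[0,0,0],"twist":[0,0,0]}]'; python3 -c "
from h import *
o=bot.get_obs();print(o['q'],o['torque'])"
```

```text
time: 28.35
ee_pos: [0.5197, 0.1355, 0.1992]
tcp_rot: [-140.1, 0.0, -177.1]
wrist_force: [-0.0, 8.3, 2.1]
opening: 0.0125
grasp_force: 109.4
[ 31.93825518  18.85533239  14.20240641 107.45719557 -34.13523495
  35.93890912] [ 2.66095775 -0.2312856   0.23788793]
```

```bash
python3 -m crank '[{"gripper":8,"travel":[0,3.9,-12.4],"twist":[0.1,0,0]},{"gripper":8,"travel":[0,1.9,-6.2],"twist":[0.05,0,0]},{"gripper":8,"travel":[0,0,0],"twist":[0,0,0]},{"gripper":8,"travel":[0,0,0],"twist":[0,0,0]},{"gripper":8,"travel":[0,0,0],"twist":[0,0,0]},{"gripper":8,"travel":[0,0,0],"twist":[0,0,0]}]'
python3 - <<'E'
from h import *
import cv2
a=bot.camera("top")[:,:,::-1]; cv2.imwrite("pics/top4.png",a)
b=bot.camera("side")[:,:,::-1]; cv2.imwrite("pics/side4.png",b)
cv2.imwrite("pics/c7.png",np.hstack([cv2.resize(a[152:272,220:320],(400,480)),cv2.resize(b[160:280,260:360],(400,480))]))
E
```

```text
time: 29.1
ee_pos: [0.5188, 0.1517, 0.2095]
tcp_rot: [-131.5, 0.1, -177.2]
wrist_force: [0.2, 8.5, 4.1]
opening: 0.0129
grasp_force: 110.0
```

View pics/c7.png

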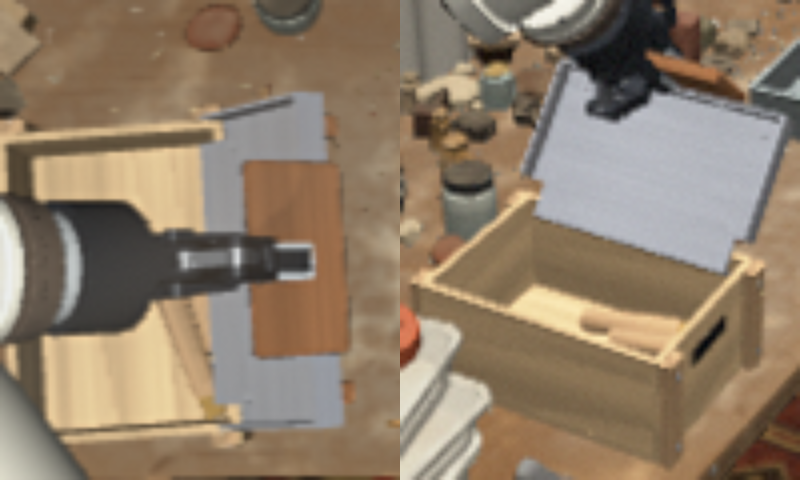

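```bash
python3 -m crank '[{"gripper":8,"travel":[0,-2.7,12.6],"twist":[-0.1,0,0]},{"gripper":8,"travel":[0,-2.7,12.6],"twist":[-0.1,0,0]},{"gripper":8,"travel":[0,-2.7,12.6],"twist":[-0.1,0,0]},{"gripper":8,"travel":[0,-2.7,12.6],"twist":[-0.1,0,0]},{"gripper":8,"travel":[0,0,0],"twist":[0,0,0]},{"gripper":8,"travel":[0,-2.7,12.5],"twist":[-0.1,0,0]},{"gripper":8,"travel":[0,-2.7,12.5],"twist":[-0.1,0,0]},{"gripper":8,"travel":[0,-2.7,12.5],"twist":[-0.1,0,0]},{"gripper":8,"travel":[0,0,0],"twist":[0,0,0]},{"gripper":8,"travel":[0,0,0],"twist":[0,0,0]}]'
```

```text
time: 30.45
ee_pos: [0.5216, 0.0903, 0.1461]
tcp_rot: [-171.2, -0.0, -177.1]
wrist_force: [-0.7, -2.7, 3.4]
opening: 0.0124
grasp_force: 109.4
```

```bash
python3 -m crank '[{"gripper":8,"travel":[0,-2.4,9.4],"twist":[-0.077,0,0]},{"gripper":8,"travel":[0,-2,8.4],"twist":[-0.077,0,0]},{"gripper":8,"travel":[0,0,0],"twist":[0,0,0]},{"gripper":8,"travel":[0,0,-10],"twist":[0,0,0]},{"gripper":8,"travel":[0,0,-20],"twist":[0,0,0]},{"gripper":8,"travel":[0,0,-10],"twist":[0,0,0]},{"gripper":8,"travel":[0,0,0],"twist":[0,0,0]},{"gripper":8,"travel":[0,0,0],"twist":[0,0,0]}]'
```

```text
time: 31.45
ee_pos: [0.522, 0.0843, 0.1682]
tcp_rot: [179.8, -0.0, -177.1]
wrist_force: [0.6, 0.3, -2.8]
opening: 0.0127
grasp_force: 108.6
```

```bash
python3 -m crank '[{"gripper":8,"travel":[-5,-11,0],"twist":[0,0,0]},{"gripper":8,"travel":[-12,-25,0],"twist":[0,0,0]},{"gripper":8,"travel":[-12,-25,0],"twist":[0,0,0]},{"gripper":8,"travel":[-12,-25,0],"twist":[0,0,0]},{"gripper":8,"travel":[-11,-20,0],"twist":[0,0,0]},{"gripper":8,"travel":[-5,-10,0],"twist":[0,0,-0.054]},{"gripper":8,"travel":[0,0,0],"twist":[0,0,0]},{"gripper":8,"travel":[0,0,30],"twist":[0,0,0]},{"gripper":8,"travel":[0,0,30],"twist":[0,0,0]},{"gripper":8,"travel":[0,0,30],"twist":[0,0,0]},{"gripper":8,"travel":[0,0,15],"twist":[0,0,0]},{"gripper":8,"travel":[0,0,0],"twist":[0,0,0]}]';python3 -m crank '[{"gripper":8,"travel":[0,0,0],"twist":[0,0,0]}]'
```

```text
time: 32.95
ee_pos: [0.5844, -0.0282, 0.0627]
tcp_rot: [179.8, -0.1, -174.0]
wrist_force: [0.0, 0.6, -2.7]
opening: 0.0126
grasp_force: 108.6
time: 33.08
ee_pos: [0.5857, -0.0284, 0.0648]
tcp_rot: [179.8, 0.1, -174.0]
wrist_force: [-0.2, 0.2, -1.6]
opening: 0.0129
grasp_force: 108.6
```

Lower slowly to contact, then release.

```bash
python3 -m crank '[{"gripper":8,"travel":[0,0,10],"twist":[0,0,0]},{"gripper":8,"travel":[0,0,6],"twist":[0,0,0]},{"gripper":8,"travel":[0,0,2],"twist":[0,0,0]},{"gripper":8,"travel":[0,0,0],"twist":[0,0,0]},{"gripper":8,"travel":[0,0,0],"twist":[0,0,0]}]'
```

```text
time: 33.7
ee_pos: [0.5851, -0.0284, 0.0456]
tcp_rot: [179.8, 0.0, -174.0]
wrist_force: [0.8, 1.6, -3.0]
opening: 0.0131
grasp_force: 108.6
```

```bash
python3 -m crank '[{"gripper":8,"travel":[0,0,1],"twist":[0,0,0]},{"gripper":8,"travel":[0,0,0],"twist":[0,0,0]},{"gripper":40,"travel":[0,0,0],"twist":[0,0,0]},{"gripper":40,"travel":[0,0,0],"twist":[0,0,0]},{"gripper":40,"travel":[0,0,0],"twist":[0,0,0]},{"gripper":40,"travel":[0,0,-40],"twist":[0,0,0]},{"gripper":40,"travel":[0,0,-60],"twist":[0,0,0]},{"gripper":40,"travel":[0,0,-60],"twist":[0,0,0]},{"gripper":40,"travel":[0,0,0],"twist":[0,0,0]},{"gripper":40,"travel":[0,0,0],"twist":[0,0,0]},{"gripper":40,"travel":[0,0,0],"twist":[0,0,0]}]'
python3 - <<'E'
from h import *
import cv2
a=bot.camera("top")[:,:,::-1].astype(int);s=bot.camera("side")[:,:,::-1].astype(int)
s1=cv2.imread("pics/side1.png").astype(int)
# red bands in bin, tray change vs before, crate interior change
r=lambda im:(im[...,2]>140)&(im[...,1]<80)&(im[...,0]<80)
ys,xs=np.nonzero(r(s)[150:240,290:430]); print("red side",sorted(zip(xs+290,ys+150)))
b=proj("side",w([.535,-.199,np.radians(184.2)],[[i,j,z] for i in(-.066,.066) for j in(-.058,.058) for z in(.004,.048)]));print("bin px",b.round().tolist())
d=np.abs(s-s1).max(2)>40
n,l,st,ce=cv2.connectedComponentsWithStats(d[165:260,260:390].astype(np.uint8))
print("changes vs side1",[(st[i].tolist()) for i in range(1,n) if st[i,4]>8])
g=(s[...,0]>s[...,2]+10)&(s[...,0]>120); yy,xx=np.nonzero(g[165:235,295:370]);print("tray blue px",len(yy),xx.min()+295,xx.max()+295,yy.min()+165,yy.max()+165)
g=(s1[...,0]>s1[...,2]+10)&(s1[...,0]>120); yy,xx=np.nonzero(g[165:235,295:370]);print("before",len(yy),xx.min()+295,xx.max()+295,yy.min()+165,yy.max()+165)
E
```

```text
time: 35.08
ee_pos: [0.5844, -0.0289, 0.2027]
tcp_rot: [179.8, -0.1, -174.0]
wrist_force: [0.5, -0.2, 0.2]
opening: 0.04
grasp_force: 0.0
red side [(np.int64(397), np.int64(219)), (np.int64(399), np.int64(218)), (np.int64(400), np.int64(218)), (np.int64(403), np.int64(219)), (np.int64(405), np.int64(220)), (np.int64(407), np.int64(220))]
bin px [[348.0, 191.0], [348.0, 181.0], [360.0, 179.0], [360.0, 170.0], [378.0, 198.0], [379.0, 188.0], [389.0, 186.0], [389.0, 176.0]]
changes vs side1 [[44, 31, 17, 16, 111], [55, 33, 16, 17, 114], [59, 73, 12, 6, 32], [45, 74, 18, 5, 55], [53, 79, 12, 6, 34]]
tray blue px 757 301 366 170 221
before 545 301 366 171 222
```

Run:
```python
from h import *
a=bot.camera("top").astype(int)
m=(a[...,0]>130)&(a[...,1]<110)&(a[...,2]<100)&(a[...,0]>a[...,1]+60)
ys,xs=np.nonzero(m[180:245,390:450]);print([((x+390,y+180),(pt((x+390,y+180),.024)*1000).round().tolist()) for x,y in zip(xs,ys)])
m=(a[...,0]>170)&(a[...,0]>a[...,2]+40); print([''.join('#' if v else '.' for v in r) for r in m[186:238,394:446:1]][::2].__str__().replace("', '","\n"))
```

```text
[]
['....................................................
....................................................
....................................................
....................................................
....................................................
....................................................
....................................................
....................................................
....................................................
....................................................
....................................................
....................................................
....................................................
....................................................
....................................................
....................................................
....................................................
....................................................
....................................................
....................................................
....................................................
....................................................
....................................................
....................................................
....................................................
....................................................']
```

Run:
```python
from h import *
import cv2
a=bot.camera("top").astype(int)
for f,im in(("now",a),("t0",cv2.imread("pics/top0.png")[...,::-1].astype(int)),("top2",cv2.imread("pics/top2.png")[...,::-1].astype(int)),("top3",cv2.imread("pics/top3.png")[...,::-1].astype(int)),("top4",cv2.imread("pics/top4.png")[...,::-1].astype(int))):
    print(f,[[tuple(im[r,c].tolist()) for c in range(398,444,5)] for r in(200,212,225)])
    m=(im[...,0]>im[...,1]+60)[180:245,390:450];print("red count",m.sum())
```

```text
now [[(238, 240, 240), (238, 240, 241), (238, 241, 241), (238, 240, 241), (238, 240, 237), (238, 240, 229), (134, 132, 122), (238, 241, 238), (238, 240, 237), (242, 244, 243)], [(238, 240, 241), (238, 240, 241), (238, 240, 241), (238, 240, 241), (238, 240, 237), (238, 240, 231), (192, 191, 175), (225, 224, 210), (226, 224, 211), (152, 157, 156)], [(238, 240, 241), (238, 240, 241), (238, 240, 241), (238, 240, 240), (238, 240, 237), (238, 240, 232), (232, 231, 220), (195, 193, 178), (155, 161, 158), (155, 163, 159)]]
red count 0
t0 [[(238, 244, 241), (239, 244, 242), (239, 243, 241), (237, 242, 240), (237, 243, 240), (236, 241, 239), (234, 240, 237), (237, 243, 240), (44, 47, 46), (183, 155, 121)], [(117, 124, 121), (244, 249, 247), (240, 245, 243), (240, 244, 242), (239, 243, 241), (237, 243, 240), (237, 242, 239), (236, 241, 238), (36, 39, 37), (184, 191, 189)], [(44, 46, 43), (244, 248, 246), (242, 246, 244), (241, 246, 244), (241, 245, 243), (239, 244, 242), (239, 243, 241), (237, 242, 240), (184, 193, 188), (186, 194, 190)]]
red count 0
top2 [[(210, 220, 215), (221, 227, 225), (22
[... 818 characters left out ...]
 [(39, 40, 38), (190, 155, 113), (196, 161, 120), (204, 44, 40), (192, 124, 100), (203, 193, 172), (221, 230, 230), (220, 227, 225), (160, 167, 163), (161, 168, 165)]]
red count 89
top4 [[(205, 214, 210), (216, 223, 221), (217, 227, 224), (211, 227, 222), (177, 178, 169), (138, 117, 93), (173, 139, 90), (198, 194, 174), (37, 40, 38), (155, 131, 101)], [(98, 104, 101), (222, 229, 226), (218, 224, 221), (216, 222, 219), (215, 222, 219), (212, 220, 216), (211, 219, 215), (210, 219, 214), (29, 31, 30), (155, 161, 159)], [(37, 38, 36), (185, 152, 111), (190, 155, 115), (198, 42, 37), (185, 120, 96), (197, 186, 167), (216, 227, 224), (214, 223, 221), (155, 162, 158), (156, 163, 160)]]
red count 88
```

```bash
python3 -c "
from workcell import bot
print(bot.job_done())"
```

```text
the job is handed in; nothing more can be done
None
```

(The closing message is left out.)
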